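# Roll the red pipe offcut up the loading gutter to its stop

## Task

Push the red pipe offcut up its sloped gutter with the fingertips, over the crest and into the dip at the top, so that it rests against the yellow stop and stays there when you let go. Only push or roll it along the gutter, never pick it up; leave the grey pipe, the hammer and the flask as they are, and finish with the hand clear.

Things in the scene. Friction and masses are not known exactly. Their poses are not given: they have to be found in the camera images.
- ramp: Fixed steel loading ramp: base plate 340 x 200 mm carrying two parallel blue gutters along its x, centre lines at y = +50 and -50 mm. Origin: on the table, under the plate; x uphill (level), y across, z up. Place and yaw vary; uphill points to the robot's left, within 26 deg. A yellow upright stop ends each gutter: face at x = 129, top at z = 88 mm.
- crest (a point): Point on the crest line, midway between the gutters (ramp frame x = 69, z = 51 mm). Before the crest the floor rises 6 deg, beyond it falls 6 deg for 60 mm to the stop. A pipe let go before the crest rolls back to the lip; past the crest it rolls by itself into the dip, to the stop.
- home_a (a point): Centre of a pipe lying home against the stop in the gutter at y = +50 mm of the ramp (ramp frame 105, 50, 71 mm).
- home_b (a point): The same for the gutter at y = -50 mm (ramp frame 105, -50, 71 mm).
- red_pipe: Red-primed steel pipe offcut, outer diameter 48 mm, length 60 mm, about 0.2 to 0.4 kg, bore 39 mm, lying across one of the two gutters (which one varies) and resting on the low lip (ramp frame x = -113, z = 56 mm). It rolls easily along the gutter. Origin at its centre; its own y axis is the pipe's axis, x and z turn as it rolls.
- grey_pipe: Bare grey pipe offcut of the same size in the other gutter, also at its low lip; origin at its centre, y along its axis. Not to be disturbed.
- hammer: Hammer with a green handle lying on the table to the robot's left, 260 mm long; origin near mid-length on its underside, handle to its -x. Not to be disturbed.
- flask: Black drinking flask standing on the table to the robot's right, 68 mm diameter, 200 mm high; origin at the centre of its underside. Not to be disturbed.
- gutter: Both gutters: origin on the floor surface at the low end, midway between them (ramp frame -130, 0, 30 mm); x up the 6 deg slope, z square to the floor (a pipe on the slope has its centre at z = 24 mm). Floors are 66 mm wide between walls 4 mm thick, 14 mm high; a lip 6 mm thick, 10 mm high closes each low end, just downhill of x = 0.
There are look-alikes about, which are no part of the job. Of the things that look like the red_pipe, the smallest one is meant.

How it is judged:
At the end, for the whole second after the job is handed in: The red pipe lies at rest at the top of its own gutter, within 5 mm of touching the stop and within 4 mm of its resting height, square across the gutter within 7 deg; the grey pipe is within 10 mm, the hammer and flask within 20 mm of where they began (x of red_pipe in the frame of ramp between 0.0999 and 0.1089 m and z of red_pipe in the frame of ramp between 0.0673 and 0.0753 m and (distance between red_pipe and home_a below 0.01 m or distance between red_pipe and home_b below 0.01 m) and angle between the y axis of red_pipe and the y axis of ramp, either way round below 0.12 rad and linear speed of red_pipe below 0.02 m/s and angular speed of red_pipe below 0.5 rad/s and distance of grey_pipe from where it was at the start of the episode below 0.01 m and distance of each of hammer, flask from where it was at the start of the episode below 0.02 m).
It fails at once if the red pipe is lifted off the gutter (about 12 mm or more) (z of red_pipe in the frame of gutter above 0.036 m).
It fails at once if the grey pipe is moved by 10 mm or more (distance of grey_pipe from where it was at the start of the episode above 0.01 m).
It fails at once if the hammer is moved by 20 mm or more (distance of hammer from where it was at the start of the episode above 0.02 m).
It fails at once if the flask is moved by 20 mm or more or tipped (distance of flask from where it was at the start of the episode above 0.02 m or angle between flask's own z axis and vertical above 0.3 rad).
It also fails if it takes over 42 s, if anything falls off the work surface, if the arm or the gripper's body presses on something with over 40 N, if the wrist force passes 120 N, or if a joint passes its speed limit or range.

## Robot

A 6-joint arm with a two-finger parallel gripper is mounted at the origin on the work surface. World frame = base frame: x ahead of the robot, y to its left, z up, the work surface at z = 0. Lengths are in m, angles in rad, forces in N, time in s.
With the tool pointing down it reaches from about 0.375 to 0.9 m from the base axis. Payload 3.1 kg.
Tool frame: the origin (TCP) lies between the finger pads; the fingertips stand 14 mm ahead of it and the grasp point (between the pads) lies 5 mm behind it (robot.finger_overhang is the distance from the TCP to the fingertips, in m); z points along the fingers, y is the line along which they close (so a half turn about z gives the same grasp; the last joint's range is limited). The gripper opens to 87 mm and grips with 3 to 60 N. Pads are 19 mm wide; open, the fingers measure 117 mm over their backs; the gripper's body (75 mm by 190 mm) begins 51 mm behind the grasp point.
Start: joints at [0.94, 0.527, 1.433, -0, 1.181, -0.178], TCP at [0.273, 0.562, 0.237] pointing down, gripper open.
Joint ranges: [-3.08, 3.08], [-0.75, 2.2], [0.22, 2.44], [-1.43, 4.57], [0, 2.65], [-2.85, 2.85]. Speed limits (rad/s): [2.79, 2.79, 3.14, 3.14, 3.14, 3.14].

## Interface

Orientations are given as a unit quaternion [x, y, z, w].
In Python, from rig import monitor, cams, workorder, robot gives the robot as it stands.
- The arm moves only by the tool send_rows, never from a script. Its argument "moves" is one flat list of numbers, 7 for each row, row after row: the opening, from 0 (shut) to 1 (fully open), then the shift along the world's x, y, z in cm, then the turn, a rotation vector about the world's x, y, z in rad. A call has 1 to 5 rows; each row is the pose to reach, as a shift and turn from the pose commanded when the call began; what a row does not reach only later rows make up. A row lasts 1/12 s, in which the tool goes at most 41.7 mm and 7.16 degrees, less where a joint would pass 70% of its speed; a pose out of reach is approached as far as the arm can. A call with a gripper value outside its range is refused whole. The fingers move at their own pace and stop on an object; "grip_force" is the grip in N (left out, the last holds). Time passes only in rows, so rows that repeat a pose let the fingers close. It gives the time, the measured TCP pose, the force, the opening and the grip force at its end, in the units of the state.
- monitor.get_obs(): the state, without advancing time (a new reading comes with each control period).
- cams.camera(name): name is "scene" or "top" or "wrist"; returns a dict with "pixels" (400x640x3 uint8, blue, green, red), "range_z" (400x640 float32, m along the optical axis (not along the pixel's ray), 0 where there is no reading), "fovy" (degrees; the focal length in pixels is half the picture's height over the tangent of half this angle, whatever the lens; pixels are square), "cx", "cy" (the principal point, pixels), "rvec" (rotation vector, rad) and "tvec" (3), from world to camera coordinates, as OpenCV has them; the wrist camera has in their place "hand_eye" (4x4, takes a point from camera to tool coordinates, whose origin is the TCP and whose axes are the flange's). Camera axes: x right, y down, z forward; pixel columns grow to the right and rows downward; lengths in m; the calibration is good to about 2 mm. A picture is of the moment at which its call begins: read the wrist's pose just before it.
- workorder.hand_in(): hands the job in; it is judged then, once.
The state is a dict: "time": time; "q": joint angles; "joint_velocities": joint speeds; "joint_torque": joint torques, N m; "position": TCP position; "tool_rot": TCP orientation; "ft_force": force on the tool from outside, world axes, zero at the start; "moment": the same for the moment, N m; "grip_width": finger opening in m; "grip_force": force on a finger pad.
Only numpy, scipy, OpenCV 4.12 (cv2) and the standard library are available. Lean on these libraries where they do the work, as an engineer would, in place of code of your own. Each camera call takes 0.05 s, during which the arm holds its last target. There are 200 camera calls.

## Working session

There is one attempt and no reset: what is moved stays moved. The work goes in short steps, Python scripts to look and compute and a tool call to move; the robot and the scene stay as the last step left them, time stands still between calls to the robot, and variables do not carry over. Pictures are saved under pics/ and viewed, at most 10 in all, crops included, and the job is handed in when it is done.

Besides the shell and the picture viewer there is one more tool, called after ">>>" in YAML: its name, and indented under it one key for each argument. send_rows: Moves the arm, as the interface text tells. Its arguments: {"type":"object","properties":{"moves":{"type":"array","items":{"type":"number"}},"grip_force":{"type":"number"}},"required":["moves"]}

```bash
mkdir -p pics
cat > h.py <<'E'
import numpy as np, cv2
from rig import monitor, cams, workorder, robot
from scipy.spatial.transform import Rotation as R
def cloud(c, tool=None):
    h,w=c["range_z"].shape; f=h/2/np.tan(np.radians(c["fovy"])/2)
    u,v=np.meshgrid(np.arange(w),np.arange(h)); z=c["range_z"]
    p=np.stack([(u-c["cx"])/f*z,(v-c["cy"])/f*z,z],-1)
    if "rvec" in c and c["rvec"] is not None:
        Rm=cv2.Rodrigues(np.array(c["rvec"],float))[0]
        return (p-np.array(c["tvec"]).ravel())@Rm
    H=np.array(c["hand_eye"]); p=p@H[:3,:3].T+H[:3,3]
    return R.from_quat(tool["tool_rot"]).apply(p.reshape(-1,3)).reshape(p.shape)+np.array(tool["position"])
E
python3 - <<'E'
from h import *
print(monitor.get_obs()); print({k:getattr(robot,k) for k in dir(robot) if k[0]!='_'})
for n in("scene","top"):
    c=cams.camera(n); cv2.imwrite(f"pics/{n}.png",c["pixels"]); np.savez(n,px=c["pixels"],P=cloud(c),z=c["range_z"])
    hsv=cv2.cvtColor(c["pixels"],cv2.COLOR_BGR2HSV); P=cloud(c)
    for nm,m in(("red",cv2.inRange(hsv,(0,110,50),(12,255,255))|cv2.inRange(hsv,(168,110,50),(180,255,255))),("yel",cv2.inRange(hsv,(20,110,80),(35,255,255))),("blue",cv2.inRange(hsv,(95,90,40),(130,255,255)))):
        k,l,s,ce=cv2.connectedComponentsWithStats(m)
        for i in range(1,k):
            if s[i,4]>40:
                q=P[(l==i)&(c["range_z"]>0)]
                print(n,nm,s[i],ce[i].round(),np.percentile(q,[2,50,98],axis=0).round(3).tolist() if len(q) else 0)
E
```

```text
{'time': 0.0, 'q': array([ 9.39487931e-01,  5.28457700e-01,  1.43386725e+00, -3.52675712e-06,
        1.18135578e+00, -1.78510714e-01]), 'joint_velocities': array([ 0.00083633,  0.00052811, -0.00128465, -0.0009651 ,  0.00077723,
        0.00212954]), 'joint_torque': array([ 2.85709802e-04, -4.40031445e+01, -1.76594692e+01,  6.33283309e-02,
        5.82116819e-02, -1.59759838e-04]), 'position': array([0.27300348, 0.56147393, 0.23558792]), 'tool_rot': array([ 2.24468949e-01,  9.74480683e-01, -9.60258765e-04, -4.09785570e-04]), 'ft_force': array([-0.46758577,  0.13025987, -0.00400962]), 'moment': array([0.03804576, 0.07168088, 0.00600355]), 'grip_force': 0.0, 'grip_width': 0.08691758519870195}
{'Unreachable': <class 'rig.Unreachable'>, 'finger_overhang': 0.014}
scene red [  0  73  20  28 155] [ 9. 87.] [[-0.528, -0.354, 0.204], [-0.511, -0.344, 0.248], [-0.495, -0.333, 0.289]]
scene red [230 206  25  36 703] [242. 224.] [[0.278, -0.198, -0.0], [0.373, -0.159, 0.054], [0.412, -0.095, 0.069]]
scene red [ 97 230   9   9  62] [101. 234.] [[0.102, -0.478, 0.066], [0.117, -0.468, 0.078], [0.1
[... 2238 characters left out ...]
 [ 321    0  130   87 9365] [384.  43.] [[1.217, -0.637, -0.752], [1.473, -0.38, -0.701], [1.668, -0.06, -0.443]]
top blue [ 300  164   76   27 1295] [331. 177.] [[0.569, -0.149, 0.032], [0.609, -0.042, 0.045], [0.647, 0.06, 0.063]]
top blue [ 303  192   64   27 1248] [334. 205.] [[0.472, -0.153, 0.032], [0.51, -0.05, 0.045], [0.547, 0.051, 0.06]]
top blue [ 545  204   95   95 8288] [594. 251.] [[0.1, -1.672, -0.754], [0.304, -1.43, -0.736], [0.512, -1.107, -0.443]]
top blue [ 88 227   7  36 229] [ 91. 244.] [[0.324, 1.056, -0.745], [0.407, 1.066, -0.451], [0.481, 1.249, -0.437]]
top blue [ 80 313  13   7  45] [ 86. 316.] [[0.067, 1.074, -0.495], [0.077, 1.082, -0.458], [0.088, 1.1, -0.435]]
```

View pics/scene.png

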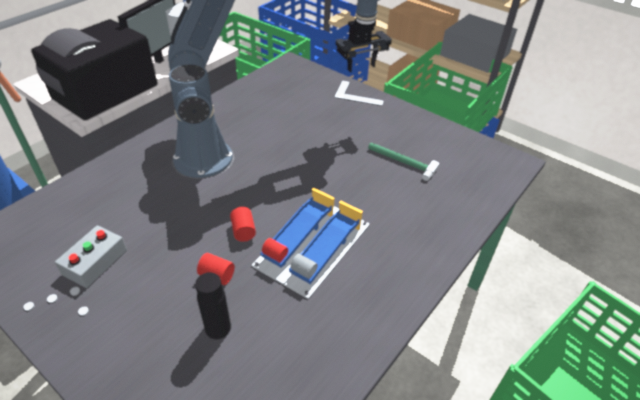

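View pics/top.png

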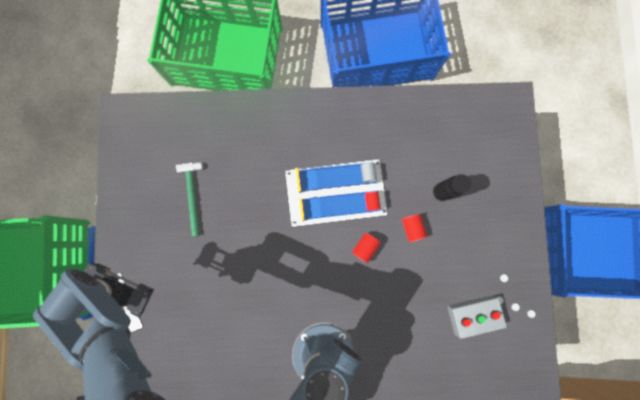

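Candidates for red_pipe:
- Scene (274,249) / top (372,201): small, lying in the near gutter, top at z≈0.083.
- Scene (242,224) / top (366,247): a larger red cylinder on the table.
- Scene (216,267) / top (414,228): a larger red cylinder on the table.
- The red buttons on the grey box, scene (101,234) and (73,258): not pipes.

I choose the first, as it is the smallest and lies in the gutter. I'll check it in a crop.

Run:
```python
from h import *
d=np.load("scene.npz"); t=np.load("top.npz")
cv2.imwrite("pics/crop.png",cv2.resize(d["px"][190:310,180:380],None,fx=4,fy=4,interpolation=cv2.INTER_CUBIC))
for n,e in(("scene",d),("top",t)):
    P=e["P"]; m=(P[...,2]>.1)&(P[...,2]<.22)&(P[...,0]>.3)&(P[...,1]<-.2)&(e["z"]>0)&(P[...,0]<.9)&(P[...,1]>-.6)
    print(n,"flask",m.sum(),np.percentile(P[m],[2,50,98],axis=0).round(3).tolist() if m.any() else 0)
P=t["P"];hsv=cv2.cvtColor(t["px"],cv2.COLOR_BGR2HSV)
m=cv2.inRange(hsv,(95,90,40),(130,255,255)); k,l,s,c=cv2.connectedComponentsWithStats(m)
for i in range(1,k):
    if s[i,4]>1000 and s[i,1]>150 and s[i,0]<400:
        q=P[(l==i)]; r=cv2.minAreaRect(q[:,:2].astype(np.float32)*1000); print(r)
# plate outline
m=(P[...,2]>.005)&(P[...,2]<.1)&(P[...,0]>.42)&(P[...,0]<.7)&(P[...,1]>-.24)&(P[...,1]<.14)
print(cv2.minAreaRect(P[m][:,:2].astype(np.float32)*1000))
c=cams.camera("wrist"); print(np.round(c["hand_eye"],3),c["fovy"])
```

```text
scene flask 1140 [[0.532, -0.47, 0.105], [0.573, -0.447, 0.176], [0.589, -0.412, 0.204]]
top flask 535 [[0.521, -0.462, 0.106], [0.548, -0.424, 0.196], [0.58, -0.404, 0.203]]
((562.938232421875, -19.613525390625), (218.16403198242188, 300.7450866699219), 46.03521728515625)
((465.6746520996094, -55.37541198730469), (160.34576416015625, 213.51974487304688), 5.677453994750977)
((560.3999633789062, -49.684173583984375), (277.5202941894531, 376.4307556152344), 0.3619741201400757)
[[-0.    -0.961 -0.275  0.076]
 [ 1.    -0.001  0.001 -0.001]
 [-0.001 -0.275  0.961 -0.148]
 [ 0.     0.     0.     1.   ]] 65.58330199143435
```

View pics/crop.png

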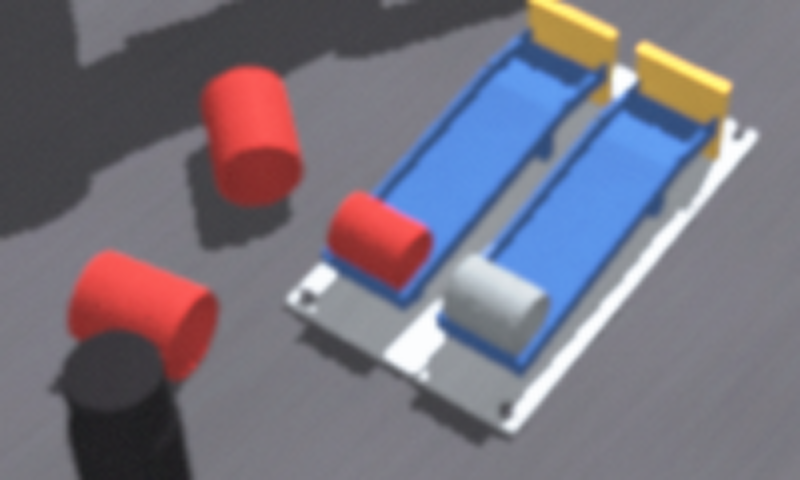

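The crop shows the small red pipe at the low lip of the near gutter, crop (380,240), with the grey one beside it at (497,305). The two other red cylinders on the table are clearly larger. I'm moving above the ramp now.

>>> send_rows:
  moves: [0.35,1.2,-3.5,0.3,0,0,-0.05,0.35,2.4,-7,0.6,0,0,-0.1,0.35,3.6,-10.5,0.9,0,0,-0.15,0.35,4.8,-14,1.2,0,0,-0.2,0.35,6,-17.5,1.5,0,0,-0.25]

```text
time: 0.57
position: [0.3333, 0.3854, 0.2514]
tool_rot: [0.345, 0.939, -0.0, -0.0]
ft_force: [0.4, -1.3, -0.1]
grip_width: 0.0615
grip_force: 0.0
```

>>> send_rows:
  moves: [0.35,1.2,-3.5,0.3,0,0,-0.05,0.35,2.4,-7,0.6,0,0,-0.1,0.35,3.6,-10.5,0.9,0,0,-0.15,0.35,4.8,-14,1.2,0,0,-0.2,0.35,6,-17.5,1.5,0,0,-0.25]

```text
time: 0.98
position: [0.3934, 0.2103, 0.2667]
tool_rot: [0.46, 0.888, -0.0, -0.0]
ft_force: [0.7, -0.1, -0.5]
grip_width: 0.0326
grip_force: 0.0
```

>>> send_rows:
  moves: [0.35,1.2,-3.5,0.3,0,0,-0.05,0.35,2.4,-7,0.6,0,0,-0.1,0.35,3.6,-10.5,0.9,0,0,-0.15,0.35,4.8,-14,1.2,0,0,-0.2,0.35,6,-17.5,1.5,0,0,-0.25]

```text
time: 1.4
position: [0.4534, 0.0352, 0.2817]
tool_rot: [0.567, 0.824, 0.0, -0.0]
ft_force: [-0.2, 0.7, -0.8]
grip_width: 0.0305
grip_force: 0.0
```

>>> send_rows:
  moves: [0.35,1.2,-3.5,0.3,0,0,-0.05,0.35,2.4,-7,0.6,0,0,-0.1,0.35,3.6,-10.5,0.9,0,0,-0.15,0.35,4.8,-14,1.2,0,0,-0.2,0.35,6,-17.5,1.5,0,0,-0.28]

```text
time: 1.82
position: [0.5134, -0.1398, 0.2965]
tool_rot: [0.677, 0.736, -0.0, -0.0]
ft_force: [1.6, 0.3, 0.1]
grip_width: 0.0305
grip_force: 0.0
```

>>> send_rows:
  moves: [0.35,0,0,0,0,0,0,0.35,0,0,0,0,0,0]

```text
time: 1.98
position: [0.5137, -0.1398, 0.2962]
tool_rot: [0.676, 0.737, 0.0, -0.0]
ft_force: [0.1, 0.5, -0.8]
grip_width: 0.0302
grip_force: 0.0
```

Run:
```python
from h import *
o=monitor.get_obs(); c=cams.camera("wrist"); P=cloud(c,o); np.savez("w1",px=c["pixels"],P=P,z=c["range_z"]); cv2.imwrite("pics/w1.png",c["pixels"])
print(o["time"],o["position"],np.degrees(R.from_quat(o["tool_rot"]).as_matrix()[:2,1]),o["grip_width"],o["ft_force"])
hsv=cv2.cvtColor(c["pixels"],cv2.COLOR_BGR2HSV); ok=c["range_z"]>0
for nm,m in(("red",cv2.inRange(hsv,(0,110,40),(12,255,255))|cv2.inRange(hsv,(168,110,40),(180,255,255))),("yel",cv2.inRange(hsv,(18,110,60),(35,255,255))),("blue",cv2.inRange(hsv,(95,90,40),(130,255,255)))):
    k,l,s,ce=cv2.connectedComponentsWithStats(m)
    for i in range(1,k):
        if s[i,4]>300:
            q=P[(l==i)&ok]; print(nm,s[i],np.percentile(q,[1,50,99],axis=0).round(3).tolist())
            if nm=="blue":
                a=np.degrees(np.linalg.svd(q[:,:2]-q[:,:2].mean(0),full_matrices=False)[2][0]*1); print(" dir",a/57.2958)
            if nm=="red":
                tp=q[q[:,2]>q[:,2].max()-.006]; print(" top",tp.mean(0).round(4), np.linalg.svd(tp-tp.mean(0),full_matrices=False)[2][0])
            if nm=="yel":
                tp=q[q[:,2]>.084]; print(" top",len(tp),tp.mean(0).round(4),cv2.minAreaRect(tp[:,:2].astype(np.float32)*1000))
```

```text
1.9833 [ 0.51370591 -0.13983412  0.29615997] [57.08845138  4.86980138] 0.030248116173838418 [ 0.09957394  0.51726653 -0.82838592]
red [ 168  132   84   77 3512] [[0.319, -0.197, 0.002], [0.367, -0.149, 0.061], [0.41, -0.11, 0.067]]
 top [ 0.3626 -0.1544  0.0644] [ 8.09984231e-01 -5.86451657e-01  1.78417496e-05]
red [ 305  186   48   37 1715] [[0.491, -0.203, 0.058], [0.52, -0.175, 0.077], [0.55, -0.157, 0.081]]
 top [ 0.5207 -0.1811  0.0788] [ 9.96306743e-01  8.58631117e-02 -6.32792350e-04]
yel [249 253  14  54 328] [[0.49, -0.119, 0.361], [0.491, -0.11, 0.371], [0.492, -0.105, 0.374]]
 top 327 [ 0.491  -0.1108  0.3698] ((490.8893737792969, -111.86710357666016), (1.5919538736343384, 14.255019187927246), 4.822734355926514)
yel [ 180  318  346   19 4963] [[0.477, -0.119, 0.376], [0.523, -0.115, 0.38], [0.558, -0.112, 0.383]]
 top 4941 [ 0.5205 -0.1154  0.3799] ((517.6119995117188, -118.19231414794922), (82.9652328491211, 8.589271545410156), 4.044260025024414)
blue [  295     0    67   219 11652] [[0.468, -0.164, 0.034], [0.509, -0.04, 0.047], [0.552, 0.053, 0.064]]
 dir [ 0.09497909 -0.99547891]
blue [  374     0    80   218 12237] [[0.566, -0.159, 0.034], [0.611, -0.031, 0.047], [0.651, 0.062, 0.064]]
 dir [ 0.07808128 -0.99694664]
blue [ 605  140   35  115 1357] [[0.595, -0.457, -0.698], [1.644, -0.331, -0.646], [1.665, -0.095, 0.363]]
 dir [ 0.93829366 -0.34583852]
```

View pics/w1.png

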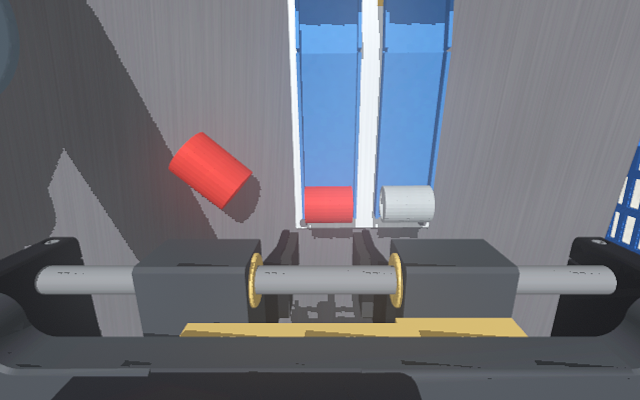

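The wrist view shows the red pipe at (328,204), square in the left gutter, with the grey one at (406,203). The fingers line up with the pipe axis. I'll go down behind the pipe, at TCP (0.525, -0.232, 0.064).

>>> send_rows:
  moves: [0.35,0.4,-3,0,0,0,0,0.35,0.8,-6,0,0,0,0,0.35,1.1,-9.2,0,0,0,0,0.35,1.1,-9.2,-3.5,0,0,0,0.35,1.1,-9.2,-7,0,0,0]

```text
time: 2.45
position: [0.5258, -0.2309, 0.2278]
tool_rot: [0.675, 0.738, 0.001, 0.003]
ft_force: [-0.1, 0.2, 0.1]
grip_width: 0.0305
grip_force: 0.0
```

>>> send_rows:
  moves: [0.35,0,0,-3.5,0,0,0,0.35,0,0,-7,0,0,0,0.35,0,0,-10.5,0,0,0,0.35,0,0,-13,0,0,0,0.35,0,0,-13,0,0,0]

```text
time: 2.87
position: [0.5205, -0.2256, 0.0916]
tool_rot: [0.674, 0.738, -0.001, -0.006]
ft_force: [-0.8, 0.6, 0.1]
grip_width: 0.0307
grip_force: 0.0
```

>>> send_rows:
  moves: [0.35,0,0,-1.2,0,0,0,0.35,0,0,-2.4,0,0,0,0.35,0,0,-3.2,0,0,0,0.35,0,0,-3.2,0,0,0]

```text
time: 3.2
position: [0.5238, -0.229, 0.064]
tool_rot: [0.675, 0.738, -0.0, -0.001]
ft_force: [1.3, 0.9, -0.7]
grip_width: 0.0303
grip_force: 0.0
```

```bash
cat > look.py <<'E'
from h import *
import sys
o=monitor.get_obs(); print(o["time"],o["position"].round(4),o["ft_force"].round(2),o["grip_width"])
for n in sys.argv[1:]:
    c=cams.camera(n); P=cloud(c,o); cv2.imwrite(f"pics/{n}_{o['time']:.2f}.png",c["pixels"])
    hsv=cv2.cvtColor(c["pixels"],cv2.COLOR_BGR2HSV)
    m=(cv2.inRange(hsv,(0,110,30),(12,255,255))|cv2.inRange(hsv,(168,110,30),(180,255,255)))>0
    m&=(P[...,0]>.45)&(P[...,0]<.6)&(P[...,1]>-.25)&(P[...,2]<.11)&(c["range_z"]>0); q=P[m]
    print(n,len(q),np.percentile(q,[1,50,99],axis=0).round(4).tolist())
    u=np.array([-.0859,.9963,0]); print(" along-u max,min",np.percentile((q-[.5207,-.182,0])@u,[1,99]).round(4))
E
python3 look.py wrist
```

```text
3.2 [ 0.5238 -0.229   0.064 ] [ 1.25  0.9  -0.73] 0.030324544150624595
wrist 12775 [[0.4905, -0.2033, 0.0603], [0.52, -0.1777, 0.0775], [0.5493, -0.1578, 0.0809]]
 along-u max,min [-0.0208  0.0232]
```

>>> send_rows:
  moves: [0.35,-0.04,0.4,0,0,0,0,0.35,-0.07,0.8,0,0,0,0,0.35,-0.1,1.2,0.05,0,0,0,0.35,-0.14,1.6,0.1,0,0,0,0.35,-0.17,2,0.15,0,0,0]

```text
time: 3.67
position: [0.5234, -0.2103, 0.0669]
tool_rot: [0.675, 0.738, 0.0, 0.001]
ft_force: [0.5, -1.4, 1.5]
grip_width: 0.0306
grip_force: 0.9
```

>>> send_rows:
  moves: [0.35,-0.04,0.5,0.05,0,0,0,0.35,-0.09,1,0.1,0,0,0,0.35,-0.13,1.5,0.16,0,0,0,0.35,-0.17,2,0.21,0,0,0,0.35,-0.21,2.5,0.26,0,0,0]

```text
time: 4.08
position: [0.5205, -0.1844, 0.0687]
tool_rot: [0.675, 0.738, -0.0, -0.0]
ft_force: [-0.2, -1.5, 1.3]
grip_width: 0.0301
grip_force: 0.9
```

```bash
python3 look.py wrist
```

```text
4.0833 [ 0.5205 -0.1844  0.0687] [-0.16 -1.49  1.31] 0.030110329984220092
wrist 12011 [[0.4875, -0.1708, 0.0619], [0.517, -0.1436, 0.0808], [0.5463, -0.1246, 0.0843]]
 along-u max,min [0.0126 0.0565]
```

>>> send_rows:
  moves: [0.35,-0.04,0.5,0.05,0,0,0,0.35,-0.09,1,0.1,0,0,0,0.35,-0.13,1.5,0.16,0,0,0,0.35,-0.17,2,0.21,0,0,0,0.35,-0.21,2.5,0.26,0,0,0]

```text
time: 4.55
position: [0.5184, -0.1595, 0.0713]
tool_rot: [0.675, 0.738, -0.0, 0.0]
ft_force: [-0.4, -1.4, 1.2]
grip_width: 0.0306
grip_force: 0.9
```

>>> send_rows:
  moves: [0.35,-0.04,0.5,0.05,0,0,0,0.35,-0.09,1,0.1,0,0,0,0.35,-0.13,1.5,0.16,0,0,0,0.35,-0.17,2,0.21,0,0,0,0.35,-0.21,2.5,0.26,0,0,0]

```text
time: 4.97
position: [0.5163, -0.1345, 0.0739]
tool_rot: [0.675, 0.738, -0.0, -0.0]
ft_force: [0.3, -1.5, 2.0]
grip_width: 0.0305
grip_force: 0.9
```

>>> send_rows:
  moves: [0.35,-0.04,0.5,0.05,0,0,0,0.35,-0.09,1,0.1,0,0,0,0.35,-0.13,1.5,0.16,0,0,0,0.35,-0.17,2,0.21,0,0,0,0.35,-0.21,2.5,0.26,0,0,0]

```text
time: 5.38
position: [0.5142, -0.1095, 0.0765]
tool_rot: [0.675, 0.738, -0.0, -0.0]
ft_force: [0.2, -1.7, 0.9]
grip_width: 0.0306
grip_force: 0.9
```

>>> send_rows:
  moves: [0.35,-0.04,0.5,0.05,0,0,0,0.35,-0.09,1,0.1,0,0,0,0.35,-0.13,1.5,0.16,0,0,0,0.35,-0.17,2,0.21,0,0,0,0.35,-0.21,2.5,0.26,0,0,0]

```text
time: 5.8
position: [0.5121, -0.0845, 0.0791]
tool_rot: [0.675, 0.738, -0.0, -0.0]
ft_force: [0.1, -0.7, 1.6]
grip_width: 0.0303
grip_force: 0.9
```

```bash
python3 look.py wrist
```

```text
5.8 [ 0.5121 -0.0845  0.0791] [ 0.08 -0.73  1.61] 0.03028581436676913
wrist 12084 [[0.4787, -0.0711, 0.0728], [0.5082, -0.0437, 0.0913], [0.5375, -0.0248, 0.0949]]
 along-u max,min [0.1113 0.1568]
```

>>> send_rows:
  moves: [0.35,-0.04,0.5,0.05,0,0,0,0.35,-0.09,1,0.1,0,0,0,0.35,-0.13,1.5,0.16,0,0,0,0.35,-0.17,2,0.21,0,0,0,0.35,-0.21,2.5,0.26,0,0,0]

```text
time: 6.27
position: [0.5101, -0.0595, 0.0817]
tool_rot: [0.675, 0.738, 0.0, 0.0]
ft_force: [0.6, -1.1, 1.2]
grip_width: 0.0306
grip_force: 0.9
```

>>> send_rows:
  moves: [0.35,-0.03,0.4,0.04,0,0,0,0.35,-0.07,0.8,0.08,0,0,0,0.35,-0.1,1.2,0.12,0,0,0,0.35,-0.13,1.5,0.16,0,0,0,0.35,-0.15,1.8,0.19,0,0,0]

```text
time: 6.68
position: [0.5085, -0.0417, 0.0836]
tool_rot: [0.675, 0.738, -0.0, 0.0]
ft_force: [-0.2, -2.0, 0.5]
grip_width: 0.0302
grip_force: 0.9
```

>>> send_rows:
  moves: [0.35,-0.03,0.3,0.03,0,0,0,0.35,-0.05,0.6,0.06,0,0,0,0.35,-0.08,0.9,0.06,0,0,0,0.35,-0.1,1.2,0.06,0,0,0,0.35,-0.13,1.5,0.06,0,0,0]

```text
time: 7.1
position: [0.5069, -0.0264, 0.084]
tool_rot: [0.675, 0.737, -0.0, -0.0]
ft_force: [-0.5, 1.0, 0.5]
grip_width: 0.0303
grip_force: 0.0
```

```bash
python3 look.py wrist
```

```text
7.1 [ 0.5069 -0.0264  0.084 ] [-0.47  0.99  0.54] 0.0303219404052412
wrist 12433 [[0.4723, 0.0008, 0.0765], [0.5018, 0.0272, 0.0941], [0.5312, 0.0473, 0.0975]]
 along-u max,min [0.1847 0.2292]
```

>>> send_rows:
  moves: [0.35,0,0,0,0,0,0,0.35,0,0,0,0,0,0,0.35,0,0,0,0,0,0,0.35,0,0,0,0,0,0,0.35,0,0,0,0,0,0]

```text
time: 7.57
position: [0.5073, -0.0271, 0.0842]
tool_rot: [0.675, 0.737, 0.0, 0.0]
ft_force: [1.0, -0.4, 0.4]
grip_width: 0.0302
grip_force: 0.0
```

>>> send_rows:
  moves: [0.35,0,0,0,0,0,0,0.35,0,0,0,0,0,0,0.35,0,0,0,0,0,0,0.35,0,0,0,0,0,0,0.35,0,0,0,0,0,0]

```text
time: 7.98
position: [0.5073, -0.027, 0.0842]
tool_rot: [0.675, 0.738, 0.0, 0.0]
ft_force: [-0.1, -0.3, -0.0]
grip_width: 0.0306
grip_force: 0.0
```

```bash
python3 look.py wrist
```

```text
7.9833 [ 0.5073 -0.027   0.0842] [-0.13 -0.26 -0.04] 0.030612740241205957
wrist 12937 [[0.4714, 0.0125, 0.0773], [0.501, 0.0376, 0.0929], [0.5306, 0.0587, 0.0963]]
 along-u max,min [0.1958 0.2407]
```

>>> send_rows:
  moves: [0.35,0.05,-0.6,0.4,0,0,0,0.35,0.05,-1,2.5,0,0,0,0.35,0.05,-1,5.5,0,0,0,0.35,0.05,-1,8.5,0,0,0,0.35,0.05,-1,11.5,0,0,0]

```text
time: 8.45
position: [0.5074, -0.0374, 0.2005]
tool_rot: [0.675, 0.737, -0.0, -0.0]
ft_force: [0.4, -0.8, -0.6]
grip_width: 0.0307
grip_force: 0.0
```

>>> send_rows:
  moves: [0.35,0,-2,2,0,0,0,0.35,0,-4,4,0,0,0,0.35,0,-6,5,0,0,0,0.35,0,-6,5,0,0,0,0.35,0,-6,5,0,0,0]

```text
time: 8.87
position: [0.5079, -0.098, 0.2499]
tool_rot: [0.676, 0.737, 0.0, 0.001]
ft_force: [-0.1, -0.5, -0.2]
grip_width: 0.0304
grip_force: 0.0
```

```bash
python3 look.py wrist; ls pics | tail -1
```

```text
8.8667 [ 0.5079 -0.098   0.2499] [-0.15 -0.49 -0.21] 0.030440810880478994
wrist 3395 [[0.4714, 0.0101, 0.0735], [0.5001, 0.0329, 0.093], [0.5306, 0.0559, 0.0966]]
 along-u max,min [0.1942 0.2382]
wrist_8.87.png
```

```bash
cp $(ls -t pics/wrist*|head -1) pics/final.png
```

```text
(no output)
```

View pics/final.png

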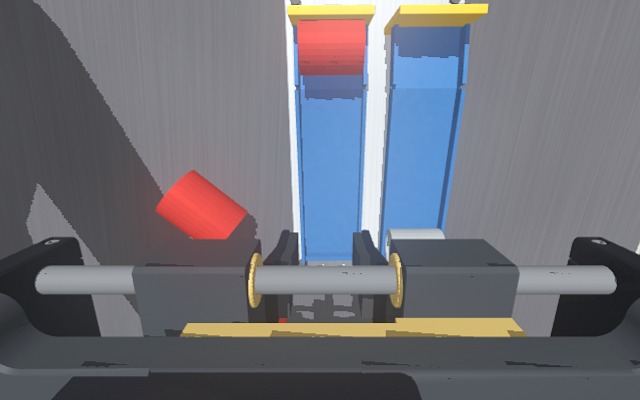

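The red pipe lies square against the yellow stop at (331,46), the grey pipe is still at its lip at (416,235), and the hand is clear.

```bash
python3 -c "
from h import *
print(workorder.hand_in())"
```

```text
the job is handed in; nothing more can be done
None
```

The red pipe was pushed over the crest and rests square against the yellow stop, the hand is clear, and the job is handed in; the verdict was not shown.

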